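Drift the hot bath carriage into line and lock it

TASK

The hot oil-bath carriage has slid out of line with its stand. Swing the keeper bar aside, take the tapered drift from the tool rack and push it down through the cheek plate's hole and the offset hole in the carriage tongue below, until its collar sits flat on the plate and the two holes are in line; then swing the keeper bar fully back over the drift's head. Do not touch the hot bath or its carriage with the robot, and leave the other rack tools and the bench glassware and bottles where they are.

Things in the scene. Friction and masses are not known exactly. Their poses are not given: they have to be found in the camera images.
- cheek_hole (a point): Centre of the 20 mm through-hole in the fixed stand's level cheek plate, at its top face, 85 mm above the bench. Plate 8 mm thick, x -30 to +30, y -55 to +75 mm about the hole. Axes: x along the carriage's travel, from hole towards bath; y to the keeper's pivot; z up. Yaw within 0.3 rad. 14 mm pillars under the plate at y -45 and +45; under the holes it is open to 10 mm above the bench.
- tongue_hole (a point): Centre of the 20 mm through-hole in the carriage's flat steel tongue, at its top face, 76 mm above the bench, 1 mm under the cheek plate. Tongue 8 mm thick, 60 mm wide. It slides with the carriage along the stand's x only, and starts 5 to 9 mm too far along +x from in line with the cheek hole. Sliding friction about 3 N, no spring: it stays where it is left.
- carriage: Sliding carriage with the hot bath, not to be touched by the robot: round black and steel pot 132 mm wide, rim 101 mm above the bench, centre 145 mm from the tongue hole along the stand's x; its deck; the upright that carries the tongue (50 mm from the tongue hole, below 76 mm); and the tongue. Origin: under the tongue hole's centre, at bench height; axes as the stand's.
- keeper (a joint): Angle of the keeper bar about its upright pivot, rad: 0 = closed, at its stop, the bar lying along the stand's -y over the hole; grows clockwise seen from above, its end swinging to the stand's -x side (away from the bath), up to 1.75. Starts 0 to 0.4, barring the hole. About 1 N at its end moves it; it stays where it is left.
- keeper_end (a point): Push point of the keeper bar, 85 mm from its pivot axis, half-way up. Steel bar 20 mm wide, underside 124 mm and top 136 mm above the bench (a nut adds 6 mm at the pivot); it ends 97 mm from the pivot, which is at x 0, y +60 mm from the cheek hole. The point turns with the bar, +y towards the pivot. The seated drift's top clears the bar by 4 mm; a drift standing higher blocks it.
- drift_grip (a point): Centre of the steel drift's round knob (22 mm diameter, 30 mm tall). Below it a collar 34 mm wide, 5 mm thick; a parallel shank 18.5 mm wide, 18 mm long; a taper 42 mm long down to a 6 mm tip, 80 mm below this point. z from tip to knob. About 0.18 kg. Starts upright, hung by its collar in one of the three rack slots: the only tool there with a taper and a round knob.
- drift_shoulder (a point): Underside of the drift's collar, on its axis, 20 mm below the knob's centre; rests on the cheek plate when home.
- rack_top (a point): Centre of the top face of the fixed white tool rack, 75 mm above the bench; the rack is 60 mm deep along its x, 190 mm long along its y. Three 24 mm slots through its 10 mm top lie in a row along its y: -60, 0 and +60 mm. Its yaw varies by up to 0.3 rad.
- pin_head (a point): Bystander in another rack slot: parallel steel pin with a 22 mm square head 16 mm tall, this point at the head's centre, 13 mm above the rack's top.
- key_bar (a point): Bystander in another rack slot: steel T-handled key; this point at the centre of its 70 mm long, 12 mm thick crossbar (along the rack's x), 30 mm above its collar's underside, which lies on the rack.
- bottle: Bystander: white reagent bottle with blue cap, 68 mm wide, 170 mm tall, standing between rack and stand. Origin under its centre.
- beaker: Bystander: glass beaker, 70 mm wide, 90 mm tall. Origin under its centre.
- jar: Bystander: brown glass jar, 60 mm wide, 90 mm tall. Origin under its centre.
There are look-alikes about, which are no part of the job. Leave any brown or yellow look-alike of the part that bears drift_grip alone.

How it is judged:
On the way, in this order (a step that is already met when the one before it is completed fails the run):
1. the keeper bar is swung clear of the hole (past 0.8 rad) (value of joint keeper above 0.8 rad), for 0.1 s.
2. the drift is home with its collar on the cheek plate and the carriage pulled into line (z of drift_shoulder in the frame of cheek_hole below 0.003 m and horizontal distance between drift_shoulder and cheek_hole below 0.003 m and angle between drift_shoulder's own z axis and vertical below 0.08 rad and x of tongue_hole in the frame of cheek_hole between -0.0025 and 0.0025 m), for 0.2 s.
At the end, for the whole second after the job is handed in: The drift stands in both holes, its collar within 3 mm of the cheek plate and of the hole's axis, upright within 0.08 rad; the carriage is within 2.5 mm of in line; the keeper bar lies over the drift's head (below 0.15 rad), at rest (all of step 2 and value of joint keeper below 0.15 rad and velocity of joint keeper below 0.05 rad/s); the robot touches nothing.
It fails at once if the robot touches the hot bath or its carriage (over 1 N) (contact force between carriage and the fingers above 1 N or contact force between carriage and the arm above 1 N).
It fails at once if another rack tool is moved over 15 mm (distance of any of pin_head, key_bar from where it was at the start of the episode above 0.015 m).
It fails at once if a bottle, beaker or jar is moved over 20 mm (distance of any of bottle, beaker, jar from where it was at the start of the episode above 0.02 m).
It also fails if it takes over 72 s, if anything falls off the work surface, if the arm or the gripper's body presses on something with over 40 N, if the wrist force passes 120 N, or if a joint passes its speed limit or range.

ROBOT

A 6-joint arm with a two-finger parallel gripper is mounted at the origin on the work surface. World frame = base frame: x ahead of the robot, y to its left, z up, the work surface at z = 0. Lengths are in m, angles in rad, forces in N, time in s.
With the tool pointing down it reaches from about 0.325 to 0.925 m from the base axis. Payload 3.1 kg.
Tool frame: the origin (TCP) lies on the centre line of the jaws, within the pads' length; the fingertips stand finger_overhang ahead of it and the grasp point (between the pads) lies 6 mm ahead of it (finger_overhang is the distance from the TCP to the fingertips, in m); x points along the fingers, z is the direction in which the jaws open and shut, and the axes are right-handed (so a half turn about x gives the same grasp; the last joint's range is limited). The gripper opens to 85 mm and grips with 20 to 120 N. Pads are 22 mm wide; open, the fingers measure 114 mm over their backs; the gripper's body (76 mm by 85 mm) begins 54 mm behind the grasp point. The pads swing forward as they close: fully open they stand 13 mm farther back than shut.
Start: joints at [1.191, 0.217, 1.613, -0, 1.311, -0.112], TCP at [0.165, 0.603, 0.256] pointing down, gripper open.
Joint ranges: [-2.75, 2.75], [-0.78, 2.1], [0.31, 2.55], [-1.13, 4.27], [0.13, 2.63], [-2.58, 2.58]. Speed limits (rad/s): [2.79, 2.79, 3.14, 3.14, 3.14, 3.14].

INTERFACE

Orientations are given as [roll, pitch, yaw] about the fixed x, y, z axes, in that order (R = Rz(yaw) Ry(pitch) Rx(roll)).
In Python, from plant import * gives the robot as it stands. The module is installed in compiled form; this text tells all that it offers.
- The arm moves only by the tool carry_out, never from a script. Its argument "targets" is a list of rows, each a list of 6 numbers: the shift along the tool's x, y, z in m, then the turn, a rotation vector about the tool's x, y, z in rad. A call has 1 to 20 rows; each row shifts and turns the pose as measured when the row begins, along the tool's axes as they then stand; what a row does not reach is not made up. A row lasts 1/8 s, in which the tool goes at most 62.5 mm and 10.7 degrees, less where a joint would pass 70% of its speed; a pose out of reach is approached as far as the arm can. A call is refused whole if a number of a shift passes 0.0625 or a number of a turn 0.188, either way. A call with a gripper value outside its range is refused whole. "hand" is the opening, from -1 (shut) to 1 (fully open), set as the call begins (left out, the last holds). The fingers move at their own pace and stop on an object; "newtons" is the grip in N (left out, the last holds). Time passes only in rows, so rows that do not move let the fingers close. It gives the time, the measured TCP pose, the force and the opening at its end, in the units of the state.
- sense(): the state, without advancing time (a new reading comes with each control period).
- camera(name): name is "scene" or "top"; returns a dict with "frame" (480x640x3 uint8, red, green, blue), "camera_matrix" (3x3 intrinsics, pixels), "D" ([k1, k2, p1, p2, k3] as OpenCV has them; the pictures are not rectified), "R" (3x3) and "t" (3): a world point X has camera coordinates R X + t. Camera axes: x right, y down, z forward; pixel columns grow to the right and rows downward; lengths in m; the calibration is good to about 2 mm. A picture is of the moment at which its call begins. There is no depth.
- finish_job(): hands the job in, once; it reports no verdict.
Trained networks look in the newest picture that a camera, given by its name, has taken for a name from the list of things; names that differ only in an ending like _2 or _b are one class to them, and where a whole thing is asked for, a point or a joint stands for the part that bears it (a point fixed in the world has none). Each returns a list of dicts, best first, with "conf" (0 to 1); they miss things now and then, are a little off and sometimes report something else, mostly with a low value. They report only what shows in the picture. A call takes as long as a camera call. They do not tell look-alikes from the thing itself.
- regions_of(query, camera): "pixels" (480x640 bool, what is visible of it) and "at" ([column, row] in pixels, amid what is visible of it).
The state is a dict: "t": time; "joint_pos": joint angles; "dq": joint speeds; "joint_torque": joint torques, N m; "tcp_pos": TCP position; "tool_rot": TCP orientation; "ft_force": force on the tool from outside, world axes, zero at the start; "torque": the same for the moment, N m; "opening": finger opening in m.
Only numpy, scipy, OpenCV 4.12 (cv2) and the standard library are available. Lean on these libraries where they do the work, as an engineer would, in place of code of your own. Each camera call takes 0.05 s, during which the arm holds its last target. There are 200 camera calls.

## Working session

There is one attempt and no reset: what is moved stays moved. The work goes in short steps, Python scripts to look and compute and a tool call to move; the robot and the scene stay as the last step left them, time stands still between calls to the robot, and variables do not carry over. Pictures are saved under pics/ and viewed, about 8 in all and at most 12, crops included, and the job is handed in when it is done.

Besides the shell and the picture viewer there is one more tool, called as name(argument=value, ...), one argument or row to a line, values as JSON. carry_out: Moves the arm, as the interface text tells. Its arguments: {"type":"object","properties":{"targets":{"type":"array"},"hand":{"type":"number"},"newtons":{"type":"number"}},"required":["targets"]}

```bash
mkdir -p pics; cat > h.py <<'E'
from plant import *
import numpy as np, cv2
def snap(n,f=None):
    c=camera(n)
    if f: cv2.imwrite(f'pics/{f}.png',c['frame'][:,:,::-1])
    return c
def ray(c,uv):
    p=cv2.undistortPoints(np.array([[uv]],float),c['camera_matrix'],np.array(c['D']))[0,0]
    R=np.array(c['R']);t=np.array(c['t'])
    return -R.T@t, R.T@np.array([p[0],p[1],1.])
def atz(c,uv,z):
    o,d=ray(c,uv); return o+d*(z-o[2])/d[2]
def proj(c,X):
    return cv2.projectPoints(np.array(X,float).reshape(-1,1,3),cv2.Rodrigues(np.array(c['R']))[0],np.array(c['t']),c['camera_matrix'],np.array(c['D']))[0][:,0]
E
python3 - <<'E'
from h import *
s=sense();print(s)
for n in('scene','top'):
    c=snap(n,n+'0'); print(n,ray(c,(320,240)))
    for q in ['drift_grip','keeper','keeper_end','pin_head','key_bar','carriage','bottle','beaker','jar']:
        for r in regions_of(q,n)[:4]: print(n,q,round(r['conf'],2),np.round(r['at']),r['pixels'].sum())
E
```

```text
{'t': 0.0, 'joint_pos': array([ 1.19080909e+00,  2.17770392e-01,  1.61493835e+00, -9.61987276e-06,
        1.31131018e+00, -1.12200589e-01]), 'dq': array([-1.01229957e-03,  7.16902269e-04, -1.05832348e-03, -1.09780113e-03,
        3.17397859e-04, -6.83419280e-05]), 'joint_torque': array([-3.61664797e-04, -3.96848345e+01, -3.03852797e+01, -2.81592111e-04,
        9.74769238e-03,  3.19371964e-06]), 'tcp_pos': array([0.16507031, 0.60201659, 0.25495594]), 'tool_rot': array([ 3.03322171,  1.56837003, -1.94695144]), 'ft_force': array([-0.55151215,  0.09741755,  0.21495825]), 'torque': array([-0.00415684, -0.04775923,  0.03266753]), 'opening': 0.0856220630041768}
scene (array([1.23728343, 0.27349398, 0.94511116]), array([-0.63336261, -0.25317062, -0.7313156 ]))
scene drift_grip 0.96 [506. 356.] 591
scene drift_grip 0.8 [501. 245.] 295
scene drift_grip 0.56 [479. 279.] 348
scene drift_grip 0.54 [457. 252.] 131
scene keeper 0.89 [246. 246.] 608
scene keeper_end 0.82 [244. 247.] 662
scene pin_head 0.64 [245. 246.] 615
scene pin_head 0.58 [453. 267.] 242
scene key_bar 0.96 [511. 293.] 383
scene key_bar 0.53 [176. 205.] 1124
scene carriage 0.87 [186. 311.] 6516
scene bottle 0.94 [349. 293.] 2183
scene bottle 0.6 [511. 293.] 352
scene beaker 0.56 [375. 240.] 1394
scene jar 0.93 [175. 205.] 1134
top (array([0.26453565, 0.00315895, 1.16366904]), array([ 0.23059292, -0.02042041, -0.97287443]))
top drift_grip 0.94 [162. 369.] 383
top drift_grip 0.58 [137. 235.] 340
top drift_grip 0.49 [163. 274.] 214
top keeper_end 0.76 [371. 190.] 646
top keeper_end 0.31 [388. 136.] 4314
top pin_head 0.71 [189. 279.] 241
top key_bar 0.59 [133. 271.] 421
top carriage 0.62 [390. 141.] 4342
top bottle 0.82 [274. 215.] 1295
top bottle 0.17 [376. 187.] 632
top beaker 0.6 [279. 293.] 1049
top jar 0.64 [499. 247.] 1034
```

View pics/scene0.png

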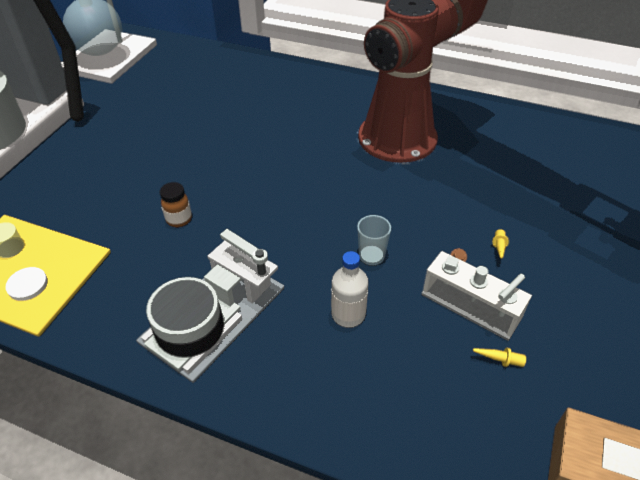

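View pics/top0.png

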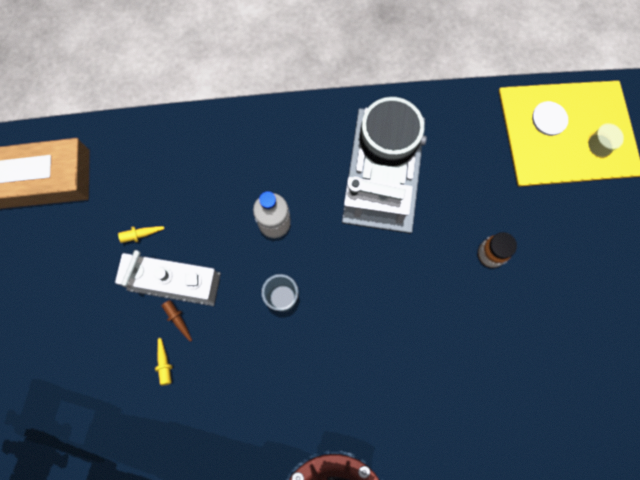

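```bash
python3 - <<'E'
from h import *
a=cv2.imread('pics/top0.png');b=cv2.imread('pics/scene0.png')
f=lambda i,x,y,w,h,W,H:cv2.resize(i[y:y+h,x:x+w],(W,H),interpolation=cv2.INTER_CUBIC)
o=np.vstack([np.hstack([f(a,330,150,100,75,400,300),f(a,110,240,120,90,400,300)]),np.hstack([f(b,195,215,100,75,400,300),f(b,415,230,120,90,400,300)])])
cv2.imwrite('pics/crop1.png',o)
E
```

```text
(no output)
```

View pics/crop1.png

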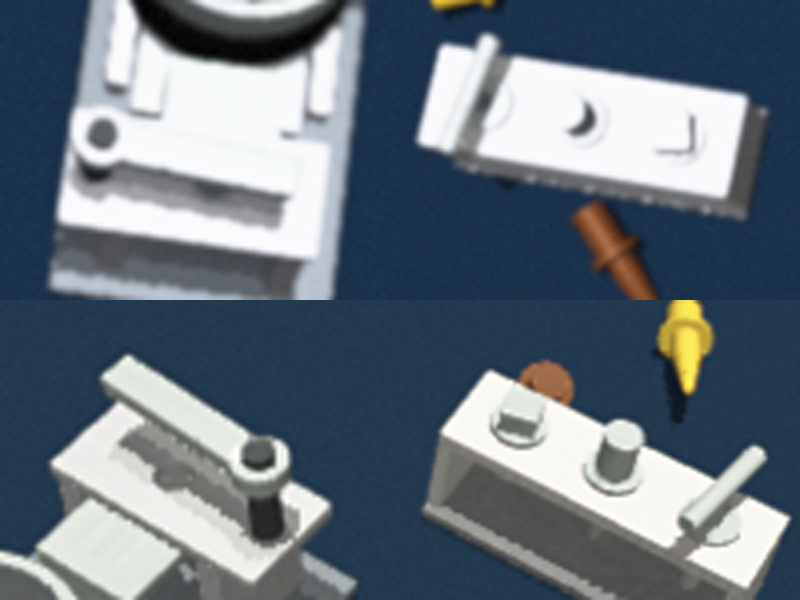

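```bash
python3 - <<'E'
from h import *
from scipy.optimize import least_squares
C={n:camera(n) for n in('scene','top')}
T=lambda x,y,X,Y,s,cx,cy:((X-cx)/s+x,(Y-cy)/s+y)
t1=lambda X,Y:T(330,150,X,Y,4,0,0); t2=lambda X,Y:T(110,240,X,Y,3.3333,400,0)
s1=lambda X,Y:T(195,215,X,Y,4,0,300); s2=lambda X,Y:T(415,230,X,Y,3.3333,400,300)
def fit(obs,x0):
    def X(p,q): c,s=np.cos(p[2]),np.sin(p[2]); return [p[0]+c*q[0]-s*q[1],p[1]+s*q[0]+c*q[1],q[2]]
    f=lambda p:np.concatenate([proj(C[n],X(p,q))[0]-u for n,q,u in obs])
    r=least_squares(f,x0,loss='soft_l1'); print(np.round(r.x,4)); print(np.round(r.fun.reshape(-1,2),1).tolist()); return r.x
st=[('top',(0,.06,.142),t1(103,133)),('top',(-.03,.075,.085),t1(57,222)),('top',(-.03,-.055,.085),t1(322,257)),
('scene',(0,.06,.142),s1(258,452)),('scene',(.03,-.055,.085),s1(52,465)),('scene',(.03,.075,.085),s1(255,582)),('scene',(-.03,.075,.085),s1(330,508))]
p=fit(st,[.65,-.05,0])
rk=[('top',(.03,.095,.075),t2(440,45)),('top',(.03,-.095,.075),t2(748,95)),('top',(-.03,-.095,.075),t2(738,197)),('top',(-.03,.095,.075),t2(418,147)),
('scene',(-.03,-.095,.075),s2(490,372)),('scene',(.03,-.095,.075),s2(441,431)),('scene',(.03,.095,.075),s2(745,585)),('scene',(-.03,.095,.075),s2(788,520)),
('scene',(0,0,.11),s2(626,432)),('top',(0,0,.11),t2(575,118))]
r=fit(rk,[.5,.3,0])
for n,uv in(('top',t2(575,118)),('scene',s2(626,432))): print('drift',atz(C[n],uv,.11))
# keeper end edge corners at top z=.136
print('keeper',[atz(C['top'],t1(*u),.136) for u in((293,197),(300,160))], atz(C['scene'],s1(115,366),.136))
for q,n,z in(('bottle','top',.1),('beaker','top',.05),('bottle','scene',.085),('beaker','scene',.045)):
    print(q,n,atz(C[n],regions_of(q,n)[0]['at'],z))
E
```

```text
[ 0.5981 -0.1555 -0.2374]
[[-0.1, -0.1], [0.4, -0.0], [-1.7, 0.2], [0.2, -0.3], [-0.6, 0.2], [-0.5, 0.4], [0.3, -0.9]]
[ 0.4767  0.2952 -0.2501]
[[0.7, 1.3], [-0.6, 1.1], [-3.6, 0.2], [0.4, -0.3], [-0.8, -0.6], [-0.5, 0.4], [0.3, 0.5], [-0.1, -1.4], [-1.0, 0.6], [-2.9, -1.7]]
drift [0.47281154 0.2895813  0.11      ]
drift [0.47456175 0.29665055 0.11      ]
keeper [array([ 0.5733629 , -0.18547711,  0.136     ]), array([ 0.59164086, -0.19131959,  0.136     ])] [ 0.58286156 -0.18874016  0.136     ]
bottle top [0.57326463 0.06460951 0.1       ]
beaker top [0.42654426 0.06934908 0.05      ]
bottle scene [0.48925222 0.3556547  0.085     ]
beaker scene [0.4150327  0.06665608 0.045     ]
```

```bash
cat >> h.py <<'E'
from scipy.spatial.transform import Rotation as Ro
YAW=-.24
def goal(sgn=1,yaw=YAW):
    z=sgn*np.array([np.cos(yaw),np.sin(yaw),0]);x=np.array([0,0,-1.]);return np.column_stack([x,np.cross(z,x),z])
def R0(): return Ro.from_euler('xyz',sense()['tool_rot']).as_matrix()
def rel(P,Rg):
    s=sense();R=R0();print('shift(tool)',np.round(R.T@(np.array(P)-s['tcp_pos']),4),'turn',np.round(Ro.from_matrix(R.T@Rg).as_rotvec(),4),'t',s['t'],'F',np.round(s['ft_force'],2),'op',round(s['opening'],4))
E
python3 - <<'E'
from h import *
try: print('oh',finger_overhang)
except NameError: import plant; print([k for k in dir(plant) if k[0]!='_'])
print(np.round(R0(),3))
for sg in(1,-1): rel([.626,-.188,.30],goal(sg)); 
E
```

```text
oh 0.025
[[-0.    -0.964  0.265]
 [-0.     0.265  0.964]
 [-1.     0.    -0.   ]]
shift(tool) [-0.0437 -0.6535 -0.6406] turn [ 1.543 -0.     0.   ] t 1.3 F [-0.53 -0.16 -0.11] op 0.0852
shift(tool) [-0.0437 -0.6535 -0.6406] turn [-1.5986 -0.     -0.    ] t 1.3 F [-0.53 -0.16 -0.11] op 0.0852
```

carry_out(
  targets=[
    [-0.003, -0.041, -0.04, 0, 0, 0],
    [-0.003, -0.041, -0.04, 0, 0, 0],
    [-0.003, -0.041, -0.04, 0, 0, 0],
    [-0.003, -0.041, -0.04, 0, 0, 0],
    [-0.003, -0.041, -0.04, 0, 0, 0],
    [-0.003, -0.041, -0.04, 0, 0, 0],
    [-0.003, -0.041, -0.04, 0, 0, 0],
    [-0.003, -0.041, -0.04, 0, 0, 0],
    [-0.003, -0.041, -0.04, 0, 0, 0],
    [-0.003, -0.041, -0.04, 0, 0, 0],
    [-0.003, -0.041, -0.04, 0, 0, 0],
    [-0.003, -0.041, -0.04, 0, 0, 0],
    [-0.003, -0.041, -0.04, 0, 0, 0],
    [-0.003, -0.041, -0.04, 0, 0, 0],
    [-0.003, -0.041, -0.04, 0, 0, 0],
  ],
  hand=-1,
  newtons=30,
)

```text
t: 3.18
tcp_pos: [0.6144, -0.1569, 0.3068]
tool_rot: [-0.944, 1.555, 0.366]
ft_force: [0.4, 0.7, 0.6]
opening: 0.0001
```

carry_out(
  targets=[
    [0, 0, 0, 0.17, 0, 0],
    [0, 0, 0, 0.17, 0, 0],
    [0, 0, 0, 0.17, 0, 0],
    [0, 0, 0, 0.17, 0, 0],
    [0, 0, 0, 0.17, 0, 0],
    [0, 0, 0, 0.17, 0, 0],
    [0, 0, 0, 0.17, 0, 0],
    [0, 0, 0, 0.17, 0, 0],
    [0, 0, 0, 0.17, 0, 0],
  ],
)

```text
t: 4.3
tcp_pos: [0.616, -0.1632, 0.3053]
tool_rot: [0.634, 1.557, 0.356]
ft_force: [0.1, 0.8, -0.7]
opening: -0.0003
```

```bash
python3 - <<'E'
from h import *
rel([.626,-.188,.143],goal());s=sense();print(s['tcp_pos'],s['joint_pos'])
E
```

```text
shift(tool) [ 0.1622 -0.0225  0.0146] turn [-0.038   0.0115 -0.0081] t 4.3 F [ 0.11  0.82 -0.68] op -0.0003
[ 0.61599135 -0.16316105  0.305253  ] [-0.37315299  0.20135617  1.53967079  0.00956175  1.39003657 -0.09682931]
```

carry_out(
  targets=[
    [0.01, -0.0225, 0.0146, -0.038, 0.0115, -0.008],
    [0.04, 0, 0, 0, 0, 0],
    [0.04, 0, 0, 0, 0, 0],
    [0.035, 0, 0, 0, 0, 0],
    [0.03, 0, 0, 0, 0, 0],
    [0, 0, 0, 0, 0, 0],
  ],
)

```text
t: 5.05
tcp_pos: [0.6258, -0.1902, 0.148]
tool_rot: [-0.178, 1.567, -0.418]
ft_force: [0.3, -0.8, 0.1]
opening: 0.0001
```

```bash
python3 - <<'E'
from h import *
rel([.626,-.188,.143],goal());s=sense();print(s['tcp_pos'])
E
```

```text
shift(tool) [ 0.005   0.0022 -0.0004] turn [0.0001 0.0039 0.0007] t 5.05 F [ 0.29 -0.8   0.15] op 0.0001
[ 0.62583571 -0.19020797  0.14800149]
```

carry_out(
  targets=[
    [0.004, 0, -0.009, 0, 0, 0],
    [0, 0, -0.01, 0, 0, 0],
    [0, 0, -0.013, 0, 0, 0],
    [0, -0.001, -0.013, 0, 0, 0],
    [0, 0.003, -0.013, 0, 0, 0],
    [0, 0.004, -0.013, 0, 0, 0],
    [0, 0.007, -0.011, 0, 0, 0],
    [0, 0.007, -0.011, 0, 0, 0],
    [0, 0.01, -0.009, 0, 0, 0],
    [0, 0.01, -0.008, 0, 0, 0],
    [0, 0.006, -0.003, 0, 0, 0],
    [0, 0.006, -0.003, 0, 0, 0],
    [0, 0, 0, 0, 0, 0],
  ],
)

```text
t: 6.68
tcp_pos: [0.5222, -0.1077, 0.1492]
tool_rot: [-0.19, 1.554, -0.428]
ft_force: [0.2, 0.5, -0.6]
opening: -0.0001
```

```bash
python3 - <<'E'
from h import *
rel([.4755,.295,.2],goal());s=sense();print(s['tcp_pos'])
a=snap('top');b=snap('scene')
f=lambda i,x,y,w,h,W,H:cv2.resize(i[y:y+h,x:x+w,::-1],(W,H),interpolation=cv2.INTER_CUBIC)
cv2.imwrite('pics/crop2.png',np.hstack([f(a['frame'],330,150,100,75,400,300),f(b['frame'],195,215,100,75,400,300)]))
E
```

```text
shift(tool) [-0.0543  0.3801 -0.1398] turn [0.0013 0.0161 0.0031] t 6.675 F [ 0.2   0.49 -0.55] op -0.0001
[ 0.52220234 -0.10772     0.14915063]
```

View pics/crop2.png

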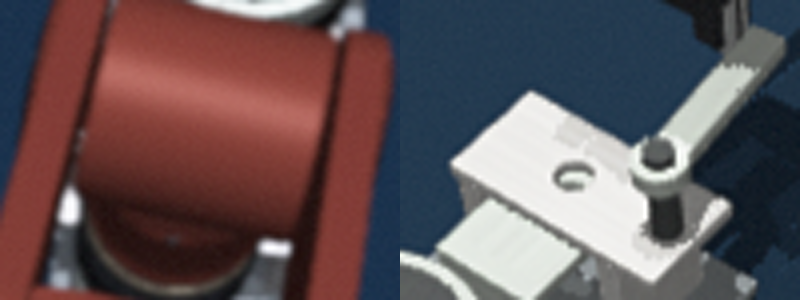

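carry_out(
  targets=[
    [0, -0.006, 0.002, 0, 0.016, 0],
    [-0.04, 0, 0, 0, 0, 0],
    [-0.05, 0, 0, 0, 0, 0],
    [-0.05, 0, 0, 0, 0, 0],
    [-0.005, 0.05, -0.018, 0, 0, 0],
    [0, 0.05, -0.018, 0, 0, 0],
    [0, 0.05, -0.018, 0, 0, 0],
    [0, 0.05, -0.018, 0, 0, 0],
    [0, 0.05, -0.018, 0, 0, 0],
    [0, 0.05, -0.018, 0, 0, 0],
    [0, 0.05, -0.018, 0, 0, 0],
    [0, 0.03, -0.01, 0, 0, 0],
    [0, 0, 0, 0, 0, 0],
  ],
  hand=1,
)

```text
t: 8.4
tcp_pos: [0.4886, 0.2916, 0.3003]
tool_rot: [-1.766, 1.567, -2.018]
ft_force: [0.4, 0.4, -0.3]
opening: 0.0854
```

```bash
python3 - <<'E'
from h import *
rel([.4755,.295,.2],goal());s=sense();print(s['tcp_pos'])
a=snap('top');b=snap('scene')
f=lambda i,x,y,w,h,W,H:cv2.resize(i[y:y+h,x:x+w,::-1],(W,H),interpolation=cv2.INTER_CUBIC)
cv2.imwrite('pics/crop3.png',np.hstack([f(a['frame'],340,150,80,80,400,400),f(b['frame'],210,225,80,80,400,400)]))
print('hole scene',atz(b,(238.75,259),.085))
for c in(a,b): print('pred hole px',proj(c,[.598,-.1555,.085]))
E
```

```text
shift(tool) [ 0.1003  0.0004 -0.0135] turn [-0.0117 -0.0007  0.0034] t 8.4 F [ 0.4   0.42 -0.34] op 0.0854
[0.48862477 0.29160628 0.30028203]
hole scene [ 0.59773771 -0.15479383  0.085     ]
pred hole px [[383.41158296 196.5786029 ]]
pred hole px [[238.36937572 258.99579642]]
```

View pics/crop3.png

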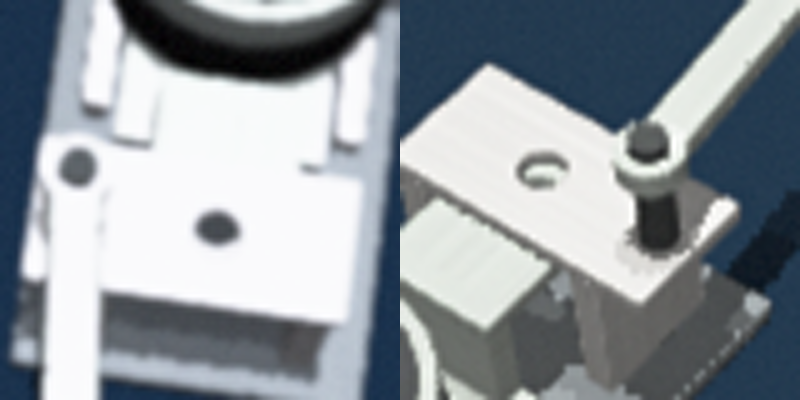

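carry_out(
  targets=[
    [0.05, 0, -0.0135, -0.012, 0, 0.003],
    [0.05, 0, 0, 0, 0, 0],
    [0.04, 0, 0, 0, 0, 0],
    [0.025, 0, 0, 0, 0, 0],
    [0.012, 0, 0, 0, 0, 0],
    [0, 0, 0, 0, 0, 0],
  ],
)

```text
t: 9.25
tcp_pos: [0.481, 0.2839, 0.1213]
tool_rot: [-0.27, 1.566, -0.524]
ft_force: [-0.2, 0.9, 0.7]
opening: 0.0856
```

```bash
python3 - <<'E'
from h import *
rel([.4755,.295,.109],goal());s=sense();print(s['tcp_pos'])
b=snap('scene');a=snap('top')
f=lambda i,x,y,w,h,W,H:cv2.resize(i[y:y+h,x:x+w,::-1],(W,H),interpolation=cv2.INTER_CUBIC)
cv2.imwrite('pics/crop4.png',np.hstack([f(a['frame'],110,220,120,120,400,400),f(b['frame'],420,200,120,120,400,400)]))
E
```

```text
shift(tool) [ 0.0123  0.0093 -0.0082] turn [-0.0137  0.0048  0.0014] t 9.25 F [-0.17  0.87  0.73] op 0.0856
[0.48103495 0.2839367  0.12130337]
```

View pics/crop4.png

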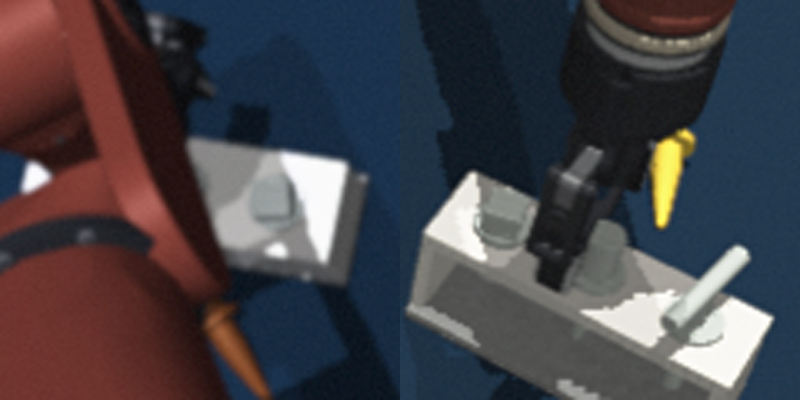

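carry_out(
  targets=[
    [0, 0.0093, -0.008, -0.0137, 0.005, 0],
    [0, 0, 0, 0, 0, 0],
  ],
)

```text
t: 9.6
tcp_pos: [0.4782, 0.2974, 0.1258]
tool_rot: [0.604, 1.563, 0.365]
ft_force: [-0.2, 0.0, -0.1]
opening: 0.0853
```

```bash
python3 - <<'E'
from h import *
rel([.4755,.295,.109],goal())
E
```

```text
shift(tool) [ 0.0168 -0.0031 -0.0022] turn [ 0.0012  0.0061 -0.0042] t 9.6 F [-0.23  0.04 -0.14] op 0.0853
```

carry_out(
  targets=[
    [0.008, -0.0031, -0.002, 0, 0.006, -0.004],
    [0.008, 0, 0, 0, 0, 0],
    [0, 0, 0, 0, 0, 0],
  ],
)

```text
t: 9.98
tcp_pos: [0.4756, 0.2954, 0.1095]
tool_rot: [0.582, 1.57, 0.344]
ft_force: [0.4, 0.8, -0.6]
opening: 0.0855
```

```bash
python3 - <<'E'
from h import *
rel([.4755,.295,.109],goal())
E
```

```text
shift(tool) [ 0.0005 -0.0004  0.    ] turn [ 0.0025  0.001  -0.0006] t 9.975 F [ 0.38  0.81 -0.59] op 0.0855
```

carry_out(
  targets=[
    [0, 0, 0, 0, 0, 0],
    [0, 0, 0, 0, 0, 0],
    [0, 0, 0, 0, 0, 0],
    [0, 0, 0, 0, 0, 0],
    [0, 0, 0, 0, 0, 0],
    [0, 0, 0, 0, 0, 0],
    [0, 0, 0, 0, 0, 0],
    [0, 0, 0, 0, 0, 0],
  ],
  hand=-1,
  newtons=60,
)

```text
t: 10.98
tcp_pos: [0.4763, 0.2953, 0.1097]
tool_rot: [0.466, 1.568, 0.228]
ft_force: [0.1, 0.3, -0.2]
opening: 0.0203
```

```bash
python3 - <<'E'
from h import *
rel([.4755,.295,.26],goal())
E
```

```text
shift(tool) [-0.1503 -0.0003 -0.0004] turn [ 0.0022  0.0021 -0.001 ] t 10.975 F [ 0.12  0.34 -0.17] op 0.0203
```

carry_out(
  targets=[
    [-0.01, 0, 0, 0, 0, 0],
    [-0.02, 0, 0, 0, 0, 0],
    [-0.03, 0, 0, 0, 0, 0],
    [-0.03, 0, 0, 0, 0, 0],
    [-0.04, 0, 0, 0, 0, 0],
    [-0.04, 0, 0, 0, 0, 0],
    [-0.03, 0, 0, 0, 0, 0],
    [0, 0, 0, 0, 0, 0],
  ],
)

```text
t: 11.98
tcp_pos: [0.4724, 0.2947, 0.3168]
tool_rot: [-2.827, 1.564, -3.065]
ft_force: [-0.1, 0.5, -2.1]
opening: 0.0198
```

```bash
python3 - <<'E'
from h import *
rel([.602,-.1565,.28],goal());s=sense();print(s['tcp_pos'])
b=snap('scene','scene5')
for r in regions_of('drift_grip','scene')[:4]: print(round(r['conf'],2),r['at'],r['pixels'].sum())
print(proj(b,s['tcp_pos']))
E
```

```text
shift(tool) [ 0.0362 -0.4079  0.2325] turn [ 0.0022 -0.006   0.002 ] t 11.975 F [-0.08  0.54 -2.1 ] op 0.0198
[0.47236337 0.29469875 0.3167686 ]
0.84 [500.1, 246.7] 362
0.76 [501.9, 354.7] 457
0.67 [498.8, 210.6] 209
[[507.14604895 185.88671212]]
```

carry_out(
  targets=[
    [0, -0.041, 0.023, 0, -0.006, 0],
    [0, -0.041, 0.023, 0, 0, 0],
    [0, -0.041, 0.023, 0, 0, 0],
    [0, -0.041, 0.023, 0, 0, 0],
    [0, -0.041, 0.023, 0, 0, 0],
    [0, -0.041, 0.023, 0, 0, 0],
    [0, -0.041, 0.023, 0, 0, 0],
    [0, -0.041, 0.023, 0, 0, 0],
    [0, -0.041, 0.023, 0, 0, 0],
    [0, -0.02, 0.012, 0, 0, 0],
    [0, 0, 0, 0, 0, 0],
  ],
)

```text
t: 13.45
tcp_pos: [0.5805, -0.1461, 0.2787]
tool_rot: [-2.952, 1.511, 3.096]
ft_force: [-0.7, -0.5, -1.9]
opening: 0.0201
```

```bash
python3 - <<'E'
from h import *
rel([.602,-.1565,.23],goal());s=sense();print(s['tcp_pos'])
E
```

```text
shift(tool) [ 0.0473 -0.0046  0.0262] turn [ 0.0055 -0.0587  0.0114] t 13.45 F [-0.71 -0.52 -1.92] op 0.0201
[ 0.58045975 -0.14608522  0.27872284]
```

carry_out(
  targets=[
    [0.01, -0.0046, 0.024, 0.005, -0.058, 0.011],
    [0.025, 0, 0, 0, 0, 0],
    [0.025, 0, 0, 0, 0, 0],
    [0, 0, 0, 0, 0, 0],
  ],
)

```text
t: 13.95
tcp_pos: [0.5997, -0.1489, 0.2118]
tool_rot: [2.58, 1.561, 2.344]
ft_force: [-0.9, 0.3, -1.5]
opening: 0.0199
```

```bash
python3 - <<'E'
from h import *
rel([.602,-.1565,.215],goal());s=sense();print(s['tcp_pos'])
b=snap('scene');a=snap('top')
f=lambda i,x,y,w,h,W,H:cv2.resize(i[y:y+h,x:x+w,::-1],(W,H),interpolation=cv2.INTER_CUBIC)
cv2.imwrite('pics/crop5.png',np.hstack([f(a['frame'],330,140,100,100,200,200),f(b['frame'],195,195,90,90,540,540)][1:]))
R=R0();x=R[:,0]
for d in(.014,.034,.094): print(d,(proj(b,s['tcp_pos']+d*x)[0]-[195,195])*6)
E
```

```text
shift(tool) [-0.0033 -0.0068  0.004 ] turn [ 0.0046 -0.0087 -0.0055] t 13.95 F [-0.91  0.33 -1.48] op 0.0199
[ 0.59967217 -0.14894334  0.21180602]
0.014 [237.11128953 149.38399073]
0.034 [244.74977219 195.32756374]
0.094 [266.50394122 325.9773553 ]
```

View pics/crop5.png

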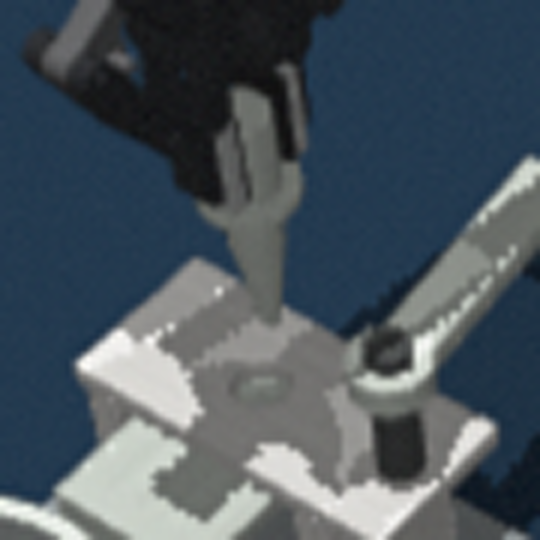

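carry_out(
  targets=[
    [0.005, -0.009, 0.004, 0.004, -0.009, -0.005],
    [0.012, 0, 0, 0, 0, 0],
    [0.008, 0, 0, 0, 0, 0],
    [0, 0, 0, 0, 0, 0],
  ],
)

```text
t: 14.55
tcp_pos: [0.6055, -0.1605, 0.1919]
tool_rot: [-0.111, 1.558, -0.35]
ft_force: [-0.3, -0.4, -1.7]
opening: 0.0201
```

```bash
cat >> h.py <<'E'
H=np.array([.598,-.155,.085])
def st():
    s=sense();d=Ro.from_euler('z',.237).apply(s['tcp_pos']-H);F=Ro.from_euler('z',.237).apply(s['ft_force'])
    x=Ro.from_euler('z',.237).apply(R0()[:,0])
    print('stand mm tcp',np.round(d*1000,1),'tip',np.round((d+.094*x)*1000,1),'F',np.round(F,1)); rel(s['tcp_pos'],goal(1,-.237))
E
python3 - <<'E'
from h import *
st();s=sense()
b=snap('scene');a=snap('top')
f=lambda i,x,y,w,h,W,H:cv2.resize(i[y:y+h,x:x+w,::-1],(W,H),interpolation=cv2.INTER_CUBIC)
cv2.imwrite('pics/crop6.png',f(b['frame'],205,215,60,60,600,600))
R=R0();x=R[:,0]
for d in(.014,.034,.094): print(d,(proj(b,s['tcp_pos']+d*x)[0]-[205,215])*10)
print((proj(b,H)-[205,215])*10)
E
```

```text
stand mm tcp [  8.6  -3.6 106.9] tip [ 9.8 -3.7 12.9] F [-0.2 -0.5 -1.7]
shift(tool) [0. 0. 0.] turn [-0.0023  0.0126  0.0014] t 14.55 F [-0.28 -0.41 -1.68] op 0.0201
0.014 [235.77933915 130.63814805]
0.034 [247.50950117 205.91473677]
0.094 [280.95966967 420.20761243]
[[335.96116731 440.6502353 ]]
```

View pics/crop6.png

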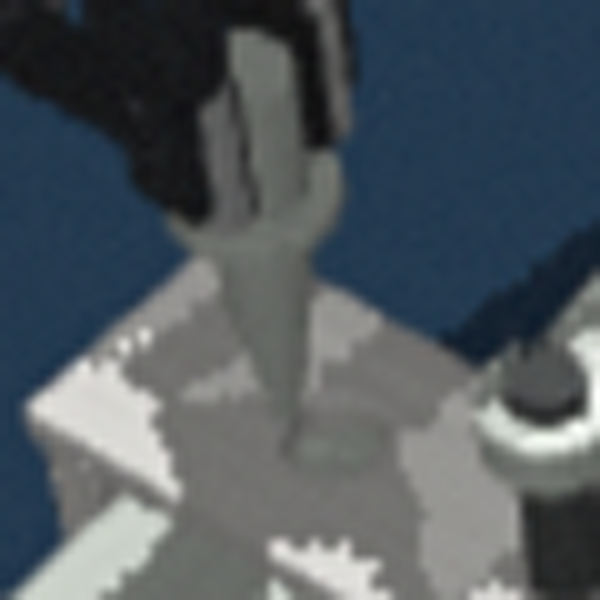

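carry_out(
  targets=[
    [0, 0.002, -0.0045, -0.002, 0.0126, 0.001],
    [0, 0, 0, 0, 0, 0],
    [0.005, 0, 0, 0, 0, 0],
    [0, 0, 0, 0, 0, 0],
  ],
)

```text
t: 15.15
tcp_pos: [0.6023, -0.1575, 0.1883]
tool_rot: [-0.311, 1.569, -0.547]
ft_force: [0.3, -0.3, -0.2]
opening: 0.0203
```

```bash
python3 -c "from h import *;st()"
```

```text
stand mm tcp [  4.8  -1.4 103.3] tip [ 5.  -1.4  9.3] F [ 0.3 -0.2 -0.2]
shift(tool) [0. 0. 0.] turn [0.0001 0.002  0.0006] t 15.15 F [ 0.29 -0.29 -0.24] op 0.0203
```

carry_out(
  targets=[
    [0.004, 0, -0.0005, 0, 0.002, 0],
    [0.006, 0, 0, 0, 0, 0],
    [0.006, 0, 0, 0, 0, 0],
    [0, 0, 0, 0, 0, 0],
  ],
)

```text
t: 15.65
tcp_pos: [0.6015, -0.1573, 0.1706]
tool_rot: [-2.638, 1.57, -2.875]
ft_force: [-0.3, 0.8, -2.2]
opening: 0.0198
```

```bash
python3 -c "from h import *;st()"
```

```text
stand mm tcp [ 4.  -1.4 85.6] tip [ 3.9 -1.4 -8.4] F [-0.5  0.7 -2.2]
shift(tool) [0. 0. 0.] turn [ 0.     -0.001   0.0006] t 15.65 F [-0.3   0.76 -2.25] op 0.0198
```

carry_out(
  targets=[
    [0.003, 0, 0, 0, 0, 0],
    [0.003, 0, 0, 0, 0, 0],
    [0.002, 0, 0, 0, 0, 0],
    [0, 0, 0, 0, 0, 0],
  ],
)

```text
t: 16.15
tcp_pos: [0.6017, -0.1574, 0.1623]
tool_rot: [-2.358, 1.57, -2.594]
ft_force: [0.4, -0.3, -1.1]
opening: 0.0203
```

```bash
python3 -c "from h import *;st()"
```

```text
stand mm tcp [ 4.2 -1.4 77.3] tip [  4.1  -1.5 -16.7] F [ 0.5 -0.2 -1.1]
shift(tool) [0. 0. 0.] turn [ 0.     -0.0006  0.0006] t 16.15 F [ 0.41 -0.27 -1.05] op 0.0203
```

carry_out(
  targets=[
    [0.002, 0, -0.0015, 0, 0, 0],
    [0.002, 0, -0.0015, 0, 0, 0],
    [0.002, 0, -0.0012, 0, 0, 0],
    [0, 0, 0, 0, 0, 0],
  ],
)

```text
t: 16.65
tcp_pos: [0.5993, -0.157, 0.1574]
tool_rot: [-0.206, 1.566, -0.443]
ft_force: [1.6, 0.6, -1.5]
opening: 0.0201
```

```bash
python3 -c "from h import *;st()"
```

```text
stand mm tcp [ 1.7 -1.6 72.4] tip [  2.2  -1.7 -21.6] F [ 1.4  0.9 -1.5]
shift(tool) [0. 0. 0.] turn [-0.0001  0.005   0.001 ] t 16.65 F [ 1.61  0.57 -1.55] op 0.0201
```

carry_out(
  targets=[
    [0.001, 0, -0.001, 0, 0.005, 0],
    [0.003, 0, -0.001, 0, 0, 0],
    [0.003, 0, 0, 0, 0, 0],
    [0, 0, 0, 0, 0, 0],
  ],
)

```text
t: 17.15
tcp_pos: [0.5997, -0.1573, 0.1518]
tool_rot: [-0.237, 1.564, -0.474]
ft_force: [1.7, -1.2, -1.5]
opening: 0.0206
```

```bash
python3 -c "from h import *;st()"
```

```text
stand mm tcp [ 2.2 -1.8 66.8] tip [  2.8  -2.  -27.2] F [ 2.  -0.8 -1.5]
shift(tool) [0. 0. 0.] turn [-0.0002  0.0065  0.0016] t 17.15 F [ 1.72 -1.22 -1.55] op 0.0206
```

carry_out(
  targets=[
    [0.002, 0, -0.003, 0, 0.006, 0],
    [0.002, 0, -0.003, 0, 0, 0],
    [0.002, 0, -0.003, 0, 0, 0],
  ],
)

```text
t: 17.52
tcp_pos: [0.5947, -0.1562, 0.1484]
tool_rot: [-0.154, 1.559, -0.391]
ft_force: [6.4, -0.3, 3.9]
opening: 0.0204
```

```bash
python3 -c "from h import *;st()"
```

```text
stand mm tcp [-2.9 -1.9 63.4] tip [ -1.8  -2.1 -30.6] F [6.3 1.2 3.9]
shift(tool) [0. 0. 0.] turn [-0.0006  0.0114  0.0018] t 17.525 F [ 6.41 -0.28  3.91] op 0.0204
```

carry_out(
  targets=[
    [0.002, 0, 0.0015, 0, 0.011, 0],
    [0.003, 0, 0, 0, 0, 0],
    [0.003, 0, 0, 0, 0, 0],
    [0, 0, 0, 0, 0, 0],
  ],
)

```text
t: 18.02
tcp_pos: [0.5969, -0.1564, 0.1405]
tool_rot: [-0.552, 1.568, -0.789]
ft_force: [4.4, 0.3, 0.0]
opening: 0.0204
```

```bash
python3 -c "from h import *;st()"
```

```text
stand mm tcp [-0.7 -1.6 55.5] tip [ -0.5  -1.8 -38.5] F [4.2 1.3 0. ]
shift(tool) [0. 0. 0.] turn [-0.0007  0.0021  0.0013] t 18.025 F [4.4  0.29 0.05] op 0.0204
```

carry_out(
  targets=[
    [0.003, 0, -0.001, 0, 0.002, 0],
    [0.004, 0, -0.0005, 0, 0, 0],
    [0.003, 0, 0, 0, 0, 0],
    [0, 0, 0, 0, 0, 0],
  ],
)

```text
t: 18.52
tcp_pos: [0.5976, -0.1564, 0.1314]
tool_rot: [-0.194, 1.565, -0.431]
ft_force: [5.2, -0.3, 0.3]
opening: 0.02
```

```bash
python3 -c "from h import *;st()"
```

```text
stand mm tcp [-0.1 -1.5 46.4] tip [  0.4  -1.6 -47.6] F [5.1 0.9 0.3]
shift(tool) [0. 0. 0.] turn [-0.0009  0.0056  0.0011] t 18.525 F [ 5.17 -0.31  0.26] op 0.02
```

carry_out(
  targets=[
    [0.003, 0, -0.001, 0, 0.005, 0],
    [0.003, 0, -0.001, 0, 0, 0],
    [0.003, 0, 0, 0, 0, 0],
    [0, 0, 0, 0, 0, 0],
  ],
)

```text
t: 19.02
tcp_pos: [0.5978, -0.1564, 0.123]
tool_rot: [-0.158, 1.565, -0.396]
ft_force: [5.6, -0.5, 0.2]
opening: 0.02
```

```bash
python3 -c "from h import *;st()"
```

```text
stand mm tcp [ 0.2 -1.4 38. ] tip [  0.7  -1.5 -56. ] F [5.5 0.9 0.2]
shift(tool) [0. 0. 0.] turn [-0.0011  0.0061  0.001 ] t 19.025 F [ 5.55 -0.46  0.18] op 0.02
```

carry_out(
  targets=[
    [0.003, 0, 0, 0, 0.004, 0],
    [0.003, 0, 0, 0, 0, 0],
    [0.003, 0, 0, 0, 0, 0],
    [0.003, 0, 0, 0, 0, 0],
  ],
)

```text
t: 19.52
tcp_pos: [0.5983, -0.1565, 0.1196]
tool_rot: [-2.598, 1.569, -2.836]
ft_force: [-0.6, 2.2, 15.3]
opening: 0.0202
```

```bash
python3 -c "from h import *;st()"
```

```text
stand mm tcp [ 0.7 -1.4 34.6] tip [  0.5  -1.5 -59.4] F [-1.1  2.  15.3]
shift(tool) [0. 0. 0.] turn [-0.0006 -0.0019  0.0011] t 19.525 F [-0.63  2.16 15.32] op 0.0202
```

carry_out(
  targets=[
    [0.002, 0, 0, 0, 0, 0],
    [0, 0, 0, 0, 0, 0],
    [0, 0, 0, 0, 0, 0],
  ],
)

```text
t: 19.9
tcp_pos: [0.5983, -0.1565, 0.1197]
tool_rot: [-2.676, 1.568, -2.914]
ft_force: [4.7, 0.3, 2.5]
opening: 0.0202
```

carry_out(
  targets=[
    [0, 0, 0, 0, 0, 0],
    [0, 0, 0, 0, 0, 0],
    [0, 0, 0, 0, 0, 0],
    [0, 0, 0, 0, 0, 0],
    [-0.005, 0, 0, 0, 0, 0],
    [-0.02, 0, 0, 0, 0, 0],
    [-0.03, 0, 0, 0, 0, 0],
    [-0.04, 0, 0, 0, 0, 0],
    [0, 0, 0, 0, 0, 0],
  ],
  hand=0.3,
)

```text
t: 21.02
tcp_pos: [0.5938, -0.1556, 0.2168]
tool_rot: [-3.06, 1.551, 2.987]
ft_force: [-0.4, -0.0, 1.0]
opening: 0.0558
```

```bash
python3 - <<'E'
from h import *
st()
b=snap('scene')
f=lambda i,x,y,w,h,W,H:cv2.resize(i[y:y+h,x:x+w,::-1],(W,H),interpolation=cv2.INTER_CUBIC)
cv2.imwrite('pics/crop7.png',f(b['frame'],195,205,90,90,540,540))
print([np.round(((proj(b,H+[0,0,z])[0]-[195,205])+.5)*6) for z in(0,.005,.035)])
E
```

```text
stand mm tcp [ -3.9  -1.5 131.8] tip [-5.8 -1.7 37.9] F [-0.4 -0.1  1. ]
shift(tool) [0. 0. 0.] turn [ 0.0002 -0.0195  0.0016] t 21.025 F [-0.39 -0.05  1.03] op 0.0558
[array([265., 327.]), array([263., 317.]), array([253., 256.])]
```

View pics/crop7.png

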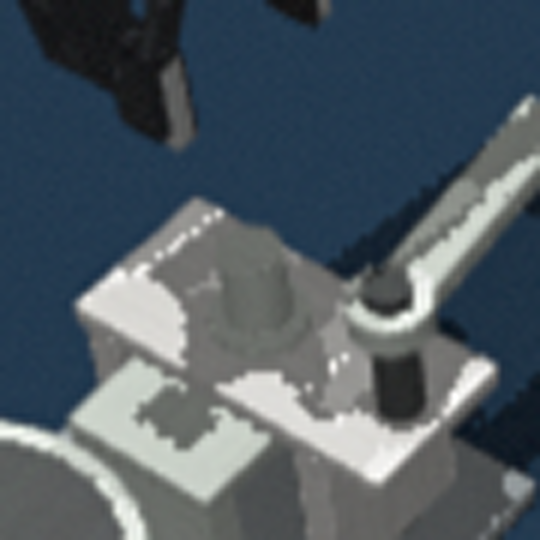

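carry_out(
  targets=[
    [0, 0.024, -0.02, 0, -0.0195, 0],
    [0, 0.024, -0.02, 0, 0, 0],
    [0, 0.024, -0.02, 0, 0, 0],
    [0, 0.024, -0.02, 0, 0, 0],
    [0, 0, 0, 0, 0, 0],
    [0, 0, 0, 0, 0, 0],
  ],
  hand=-1,
  newtons=30,
)

```text
t: 21.82
tcp_pos: [0.532, -0.0399, 0.2105]
tool_rot: [-3.019, 1.558, 3.026]
ft_force: [-0.1, 0.8, -0.5]
opening: -0.0005
```

```bash
python3 -c "from h import *;st()"
```

```text
stand mm tcp [-91.2  96.3 125.5] tip [-92.3  96.2  31.6] F [-0.3  0.8 -0.5]
shift(tool) [0. 0. 0.] turn [-0.001  -0.0123  0.0015] t 21.825 F [-0.1   0.8  -0.53] op -0.0005
```

carry_out(
  targets=[
    [0.02, 0, 0.006, 0, -0.0123, 0],
    [0.02, 0, 0, 0, 0, 0],
    [0.016, 0, 0, 0, 0, 0],
    [0, 0, 0, 0, 0, 0],
  ],
)

```text
t: 22.32
tcp_pos: [0.5395, -0.045, 0.1526]
tool_rot: [-1.065, 1.568, -1.307]
ft_force: [-1.7, 0.3, -0.4]
opening: -0.0003
```

```bash
python3 -c "from h import *;st()"
```

```text
stand mm tcp [-82.7  93.2  67.6] tip [-82.6  92.9 -26.4] F [-1.7 -0.1 -0.4]
shift(tool) [0. 0. 0.] turn [-0.0044  0.0015  0.0027] t 22.325 F [-1.7   0.34 -0.36] op -0.0003
```

carry_out(
  targets=[
    [0.002, -0.009, -0.002, -0.004, 0, 0],
    [0, -0.009, -0.002, 0, 0, 0],
    [0, -0.011, -0.001, 0, 0, 0],
    [0, -0.012, 0, 0, 0, 0],
    [0, -0.013, 0.003, 0, 0, 0],
    [0, -0.013, 0.003, 0, 0, 0],
    [0, -0.011, 0.006, 0, 0, 0],
    [0, 0, 0, 0, 0, 0],
  ],
)

```text
t: 23.32
tcp_pos: [0.5292, -0.1296, 0.1538]
tool_rot: [-0.346, 1.563, -0.585]
ft_force: [0.5, 0.1, 0.2]
opening: -0.0003
```

```bash
python3 -c "from h import *;st()"
```

```text
stand mm tcp [-72.9   8.6  68.8] tip [-72.2   8.3 -25.2] F [0.4 0.2 0.2]
shift(tool) [0. 0. 0.] turn [-0.002   0.0072  0.0026] t 23.325 F [0.46 0.09 0.25] op -0.0003
```

carry_out(
  targets=[
    [0.0025, -0.005, 0.005, -0.002, 0.007, 0],
    [0, -0.009, 0.009, 0, 0, 0],
    [0, -0.009, 0.01, 0, 0, 0],
    [0, -0.005, 0.009, 0, 0, 0],
    [0, -0.003, 0.008, 0, 0, 0],
    [0, 0, 0, 0, 0, 0],
  ],
)

```text
t: 24.08
tcp_pos: [0.5643, -0.1717, 0.1506]
tool_rot: [-2.133, 1.568, -2.369]
ft_force: [-0.5, -0.3, 0.1]
opening: -0.0001
```

```bash
python3 -c "from h import *;st()"
```

```text
stand mm tcp [-28.9 -24.2  65.6] tip [-29.  -24.4 -28.4] F [-0.4 -0.5  0.1]
shift(tool) [0. 0. 0.] turn [ 0.001  -0.0015  0.0024] t 24.075 F [-0.51 -0.34  0.14] op -0.0001
```

Push the last few mm until the stop is felt.

carry_out(
  targets=[
    [0, 0, 0.004, 0, 0, 0],
    [0, 0, 0.003, 0, 0, 0],
    [0, 0, 0.003, 0, 0, 0],
  ],
)

```text
t: 24.45
tcp_pos: [0.5716, -0.1738, 0.1501]
tool_rot: [-2.769, 1.561, -3.004]
ft_force: [-10.2, 0.6, 6.8]
opening: 0.0002
```

```bash
python3 -c "from h import *;st()"
```

```text
stand mm tcp [-21.3 -24.5  65.1] tip [-22.1 -24.9 -28.9] F [-10.1  -1.8   6.8]
shift(tool) [0. 0. 0.] turn [ 0.0019 -0.0093  0.0036] t 24.45 F [-10.19   0.65   6.76] op 0.0002
```

carry_out(
  targets=[
    [0, 0, -0.01, 0, 0, 0],
    [0, 0, -0.03, 0, 0, 0],
    [-0.03, 0, -0.03, 0, 0, 0],
    [-0.05, 0, -0.05, 0, 0, 0],
    [-0.05, 0, -0.05, 0, 0, 0],
    [0, 0, 0, 0, 0, 0],
  ],
)

```text
t: 25.2
tcp_pos: [0.416, -0.1351, 0.2726]
tool_rot: [-1.534, 1.567, -1.769]
ft_force: [1.2, -0.1, -1.1]
opening: -0.0002
```

```bash
python3 - <<'E'
from h import *
st()
b=snap('scene');a=snap('top')
f=lambda i,x,y,w,h,W,H:cv2.resize(i[y:y+h,x:x+w,::-1],(W,H),interpolation=cv2.INTER_CUBIC)
cv2.imwrite('pics/crop8.png',np.hstack([f(a['frame'],340,150,80,80,400,400),f(b['frame'],200,215,80,80,400,400)]))
E
```

```text
stand mm tcp [-181.6  -23.4  187.6] tip [-181.5  -23.7   93.6] F [ 1.2  0.1 -1.1]
shift(tool) [0. 0. 0.] turn [0.0029 0.0001 0.0034] t 25.2 F [ 1.18 -0.15 -1.09] op -0.0002
```

View pics/crop8.png

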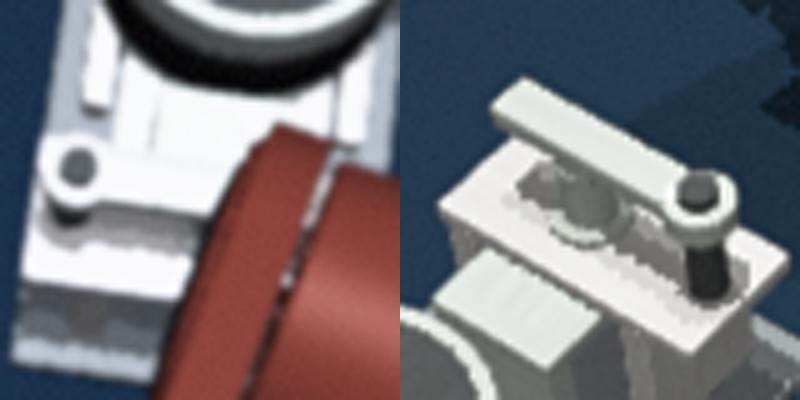

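```bash
python3 - <<'E'
from h import *
b=snap('scene')
e=atz(b,(200+(109.5)/5-.4,215+92/5-.4),.136); n=atz(b,(200+299/5-.4,215+183/5-.4),.142)
d=Ro.from_euler('z',.237).apply(e-n); print(d, 'keeper', np.arctan2(-d[0],-d[1]))
print(finish_job())
E
```

```text
[ 0.0011933  -0.09402241 -0.006     ] keeper -0.012691007292381342
the job is handed in; nothing more can be done
None
```

I swung the keeper bar aside, took the steel drift from the middle rack slot and pushed it down through both holes. I then swung the keeper back over the drift's head and handed the job in at about 25 s of the 72 s. No verdict is reported.

**Last checks:**
- **Drift:** it met a firm stop of about 15 N with its tip about 59 mm below the plate top (60 mm when home). In the last picture the collar lies flat on the plate.
- **Carriage:** I could not measure its alignment directly. I infer it from the 18.5 mm shank sitting in both 20 mm holes.
- **Keeper:** it reached its stop with about 10 N. In the picture its angle measures about -0.01 rad (closed is 0), and the bar lies over the drift's head.
- **Robot:** it had backed off about 180 mm before I handed in, clear of everything.

**What disagreed or went unchecked:**
- Moves missed their targets by up to about 10 mm, so I corrected them as I went.
- The drift sat roughly 1 to 3 mm off-centre in the jaws, and I allowed for that during insertion.
- Partway down, pulling the carriage over pressed the drift against the side of the hole with about 6 N. That eased once I re-centred it.
- I did not measure the other tools, bottle, beaker or jar again at the end. No unexpected contact force showed up in the readings I took.

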